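Find the rattling locks and turn them over for repair

ROBOT

A 7-joint arm with a two-finger parallel gripper is mounted at the origin on a cart in front of the work surface, level with it; the furniture and walls round the work are solid. World frame = base frame: x ahead of the robot, y to its left, z up, the work surface at z = 0. Lengths are in mm, angles in rad, forces in N, time in s.
With the tool pointing down it reaches from about 400 to 875 mm from the base axis. Payload 19.3 kg.
Tool frame: the origin (TCP) lies at the very end of the fingers, on their centre line; the grasp point (between the pads) lies 19 mm behind it (grip_point_offset is the z of the grasp point in the tool frame, in mm); z points along the fingers, x is the direction in which the jaws open and shut, and the axes are right-handed (so a half turn about z gives the same grasp; the last joint's range is limited). The gripper opens to 85 mm and grips with 20 to 120 N. Pads are 22 mm wide; open, the fingers measure 114 mm over their backs; the gripper's body (76 mm by 85 mm) begins 54 mm behind the grasp point. The pads swing forward as they close: fully open they stand 13 mm farther back than shut.
Start: joints at [-0.07, 0.521, -0.036, 1.599, 0.021, 1.021, -0.113], TCP at [624.992, -0.025, 231.291] pointing down, gripper open.
Joint ranges: [-2.91, 2.91], [-0.3, 2.13], [-1.5, 1.42], [0.17, 2.43], [-1.26, 4.41], [0.16, 1.93], [-2.52, 2.52]. Speed limits (rad/s): [1.89, 1.89, 2.39, 2.39, 3.01, 3.01, 3.01].

INTERFACE

Orientations are given as a 3x3 rotation matrix whose columns are the frame's x, y, z axes.
In Python, from workcell import movep, movel, goto_joints, open_gripper, clamp, wait, inverse_kinematics, read_state, camera, PlanningError, finish_job, grip_point_offset gives the robot as it stands. Calls block until the motion is done:
- movep(position, orientation): joint-space move of the TCP to a pose.
- movel(position, frame=None, max_speed=150, guard=None): straight line of the TCP; frame=None keeps the orientation; max_speed is the mean speed in mm/s. With guard (N) it stops when the force on the tool has changed by that much, and returns True; else False.
- goto_joints(angles): joint-space move.
- open_gripper() and clamp(): open the fingers fully, or close them until they stop; the grip force is fixed at half the most.
- wait(seconds).
- inverse_kinematics(position, orientation): joint angles nearest the present ones, or None.
- read_state(): the state.
- camera(name): name is "scene" or "side" or "wrist"; returns a dict with "image" (480x640x3 uint8, blue, green, red), "range_z" (480x640 float32, mm along the optical axis (not along the pixel's ray), 0 where there is no reading), "fx", "fy", "cx", "cy" (pixels), "cam_to_world" (4x4, takes a point from camera to world coordinates). Camera axes: x right, y up, looking along -z (the intrinsics and any distortion apply to the point x, -y, -z); pixel columns grow to the right and rows downward; lengths in mm; the calibration is good to about 2 mm. The wrist camera is an equidistant fisheye: a pixel r from the principal point sees the ray r / f radians off the axis. A picture is of the moment at which its call begins.
A pose or a line that the arm cannot do raises PlanningError and nothing moves.
- finish_job(): hands the job in, once; it reports no verdict.
The state is a dict: "time": time; "qpos": joint angles; "qvel": joint speeds; "joint_efforts": joint torques, N m; "eef_pos": TCP position; "tool_rot": TCP orientation; "ft_force": force on the tool from outside, world axes, zero at the start; "torque": the same for the moment, N m; "finger_gap": finger opening in mm.
Only numpy, scipy, OpenCV 4.12 (cv2) and the standard library are available. Lean on these libraries where they do the work, as an engineer would, in place of code of your own. Each camera call takes 0.05 s, during which the arm holds its last target.

TASK

These returned locks are screwed shut and in some the bolt has come loose inside. Tip each one bolt end up to find out: stand those whose bolt stays out in the grey rack, bolt end up; turn those whose bolt drops in over and lay them flat in the red repair tray, cover screws up, ready to be opened. Leave the other things on the bench where they are.

Things in the scene. Friction and masses are not known exactly. Their poses are not given: they have to be found in the camera images.
- lock_1: sealed rim lock, steel case 80x44x24 mm (x, y, z), 0.35 kg, origin at the case's centre. Brass plate on the +x end, its brass bolt (16 wide, 10 thick) standing out 14 mm; -x end plain, flat. +z face: round brass keyhole plate; -z face: blue cover, four brass screws. Starts keyhole face up, lying crossways. Sound or rattler by chance at each start; looks the same. May be absent
- lock_1_bolt (a joint): how far lock_1's bolt has gone in (m): 0 = out (14 mm showing), 0.014 = flush. Sound: held out whichever way it is turned (under 1 mm play). Rattler: the 60 g bolt slides freely; it runs in when the bolt end is tipped up 15 degrees or more, and, its track sloping 6 degrees, lies in when the screw face is up, out when the keyhole face is up
- lock_2: sealed rim lock, steel case 80x44x24 mm (x, y, z), 0.35 kg, origin at the case's centre. Brass plate on the +x end, its brass bolt (16 wide, 10 thick) standing out 14 mm; -x end plain, flat. +z face: round brass keyhole plate; -z face: blue cover, four brass screws. Starts keyhole face up, lying crossways. Sound or rattler by chance at each start; looks the same. May be absent
- lock_2_bolt (a joint): how far lock_2's bolt has gone in (m): 0 = out (14 mm showing), 0.014 = flush. Sound: held out whichever way it is turned (under 1 mm play). Rattler: the 60 g bolt slides freely; it runs in when the bolt end is tipped up 15 degrees or more, and, its track sloping 6 degrees, lies in when the screw face is up, out when the keyhole face is up
- lock_3: sealed rim lock, steel case 80x44x24 mm (x, y, z), 0.35 kg, origin at the case's centre. Brass plate on the +x end, its brass bolt (16 wide, 10 thick) standing out 14 mm; -x end plain, flat. +z face: round brass keyhole plate; -z face: blue cover, four brass screws. Starts keyhole face up, lying crossways. Sound or rattler by chance at each start; looks the same. May be absent
- lock_3_bolt (a joint): how far lock_3's bolt has gone in (m): 0 = out (14 mm showing), 0.014 = flush. Sound: held out whichever way it is turned (under 1 mm play). Rattler: the 60 g bolt slides freely; it runs in when the bolt end is tipped up 15 degrees or more, and, its track sloping 6 degrees, lies in when the screw face is up, out when the keyhole face is up
- lock_4: sealed rim lock, steel case 80x44x24 mm (x, y, z), 0.35 kg, origin at the case's centre. Brass plate on the +x end, its brass bolt (16 wide, 10 thick) standing out 14 mm; -x end plain, flat. +z face: round brass keyhole plate; -z face: blue cover, four brass screws. Starts keyhole face up, lying crossways. Sound or rattler by chance at each start; looks the same. May be absent
- lock_4_bolt (a joint): how far lock_4's bolt has gone in (m): 0 = out (14 mm showing), 0.014 = flush. Sound: held out whichever way it is turned (under 1 mm play). Rattler: the 60 g bolt slides freely; it runs in when the bolt end is tipped up 15 degrees or more, and, its track sloping 6 degrees, lies in when the screw face is up, out when the keyhole face is up
- lock_rack: grey steel rack, fixed, 62x172 mm (x, y), floor 5 mm above the worktop, with five upright dividers across it (36 wide in x, 3.5 thick, tops at 50 mm): four slots 34 mm wide at y = -57, -19, 19, 57 mm, each for one lock on its plain end, case width along the rack's x, between lips 56 mm apart (tops at 13 mm). Origin: centre of the underside. Rack and tray may swap sides
- repair_tray: red tray with ribbed black rubber inlay, fixed, 180x236 mm (x, y), inside 174x230; floor 4 mm and rim 10 mm above the worktop. Origin: centre of the underside. Takes four locks, two by two, lengthways along its y
- padlock: bystander: small brass padlock, 65x42x15 mm; not part of the job
- round_tin: bystander: round green-lidded tin, 76 mm across, 29 high mm; not part of the job
- eye_loupe: bystander: black eye loupe, 37 mm across, 34 high mm; not part of the job
- marker_pen: bystander: black and white marker pen, 135 long, 17 thick mm; not part of the job
Mind the look-alikes: they are no part of the job. What is shaped like the lock_2 but orange is not meant.

How it is judged (in metres and radians):
At the end, for the whole second after the job is handed in: Every lock is at rest: sound (bolt under 5 mm in), standing on the rack's floor, bolt end up within 0.3 rad; or a rattler (bolt over 9 mm in), flat on the tray's floor, screw face up within 0.14 rad, its centre within 75 mm in x and 100 mm in y of the tray's (((value of joint lock_1_bolt below 0.005 m and angle between lock_1's own x axis and vertical below 0.3 rad and x of lock_1 in the frame of lock_rack between -0.025 and 0.025 m and y of lock_1 in the frame of lock_rack between -0.076 and 0.076 m and z of lock_1 in the frame of lock_rack between 0.038 and 0.052 m and linear speed of lock_1 below 0.02 m/s and angular speed of lock_1 below 0.2 rad/s) or (value of joint lock_1_bolt above 0.009 m and angle between lock_1's own z axis and vertical above 3 rad and x of lock_1 in the frame of repair_tray between -0.075 and 0.075 m and y of lock_1 in the frame of repair_tray between -0.1 and 0.1 m and z of lock_1 in the frame of repair_tray between 0.012 and 0.02 m and linear speed of lock_1 below 0.02 m/s and angular speed of lock_1 below 0.2 rad/s)) and ((value of joint lock_2_bolt below 0.005 m and angle between lock_2's own x axis and vertical below 0.3 rad and x of lock_2 in the frame of lock_rack between -0.025 and 0.025 m and y of lock_2 in the frame of lock_rack between -0.076 and 0.076 m and z of lock_2 in the frame of lock_rack between 0.038 and 0.052 m and linear speed of lock_2 below 0.02 m/s and angular speed of lock_2 below 0.2 rad/s) or (value of joint lock_2_bolt above 0.009 m and angle between lock_2's own z axis and vertical above 3 rad and x of lock_2 in the frame of repair_tray between -0.075 and 0.075 m and y of lock_2 in the frame of repair_tray between -0.1 and 0.1 m and z of lock_2 in the frame of repair_tray between 0.012 and 0.02 m and linear speed of lock_2 below 0.02 m/s and angular speed of lock_2 below 0.2 rad/s)) and ((value of joint lock_3_bolt below 0.005 m and angle between lock_3's own x axis and vertical below 0.3 rad and x of lock_3 in the frame of lock_rack between -0.025 and 0.025 m and y of lock_3 in the frame of lock_rack between -0.076 and 0.076 m and z of lock_3 in the frame of lock_rack between 0.038 and 0.052 m and linear speed of lock_3 below 0.02 m/s and angular speed of lock_3 below 0.2 rad/s) or (value of joint lock_3_bolt above 0.009 m and angle between lock_3's own z axis and vertical above 3 rad and x of lock_3 in the frame of repair_tray between -0.075 and 0.075 m and y of lock_3 in the frame of repair_tray between -0.1 and 0.1 m and z of lock_3 in the frame of repair_tray between 0.012 and 0.02 m and linear speed of lock_3 below 0.02 m/s and angular speed of lock_3 below 0.2 rad/s)) and ((value of joint lock_4_bolt below 0.005 m and angle between lock_4's own x axis and vertical below 0.3 rad and x of lock_4 in the frame of lock_rack between -0.025 and 0.025 m and y of lock_4 in the frame of lock_rack between -0.076 and 0.076 m and z of lock_4 in the frame of lock_rack between 0.038 and 0.052 m and linear speed of lock_4 below 0.02 m/s and angular speed of lock_4 below 0.2 rad/s) or (value of joint lock_4_bolt above 0.009 m and angle between lock_4's own z axis and vertical above 3 rad and x of lock_4 in the frame of repair_tray between -0.075 and 0.075 m and y of lock_4 in the frame of repair_tray between -0.1 and 0.1 m and z of lock_4 in the frame of repair_tray between 0.012 and 0.02 m and linear speed of lock_4 below 0.02 m/s and angular speed of lock_4 below 0.2 rad/s))); the robot touches nothing.
It fails at once if the padlock is moved by more than 4 cm (distance of padlock from where it was at the start of the episode above 0.04 m).
It fails at once if the round tin is moved by more than 4 cm (distance of round_tin from where it was at the start of the episode above 0.04 m).
It fails at once if the eye loupe is moved by more than 4 cm (distance of eye_loupe from where it was at the start of the episode above 0.04 m).
It fails at once if the marker pen is moved by more than 4 cm (distance of marker_pen from where it was at the start of the episode above 0.04 m).
Of lock_1, lock_2, lock_3, lock_4 only 3 to 4 are there at a start; the rules pass over those that are not, and their reading is None.
At some moment in a run one of lock_1, lock_2, lock_3, lock_4 may be knocked a few centimetres aside while the robot is not near it.
Once in a run the grip may slacken for a moment while it holds something.
It also fails if it takes over 210 s, if anything falls off the work surface, if the arm or the gripper's body presses on something with over 40 N, if the wrist force passes 120 N, or if a joint passes its speed limit or range.

## Working session

There is one attempt and no reset: what is moved stays moved. The work goes in short steps, each a Python script; the robot and the scene stay as the last script left them, time stands still between calls to the robot, and variables do not carry over. Pictures are saved under pics/ and viewed, and the job is handed in when it is done.

```bash
ls; mkdir -p pics
python3 - <<'E'
from workcell import *
import cv2
s=read_state(); print(s['time'],s['eef_pos'],s['finger_gap'],grip_point_offset)
for n in ("scene","side","wrist"):
    c=camera(n); cv2.imwrite(f"pics/{n}0.png",c['image']); print(n,c['fx'],c['fy'],c['cx'],c['cy'],c['cam_to_world'].round(3).tolist(), (c['range_z']>0).mean(), [k for k in c])
E
```

```text
pics
0.0 [ 6.24666109e+02 -2.28797553e-02  2.30703350e+02] 85.06152084265702 -18.700000000000003
scene 614.8927704210283 614.8927704210283 313.1291270289655 237.16763700246145 [[0.546, 0.717, -0.434, -133.263], [-0.838, 0.458, -0.296, -516.834], [-0.013, 0.525, 0.851, 1474.639], [0.0, 0.0, 0.0, 1.0]] 0.9960319010416666 ['image', 'range_z', 'fx', 'fy', 'cx', 'cy', 'cam_to_world']
side 550.0025225525139 550.0025225525139 310.37345115289725 227.15040250904033 [[0.82, 0.33, -0.467, 49.713], [-0.572, 0.461, -0.679, -778.115], [-0.008, 0.824, 0.567, 705.926], [0.0, 0.0, 0.0, 1.0]] 0.9961165364583333 ['image', 'range_z', 'fx', 'fy', 'cx', 'cy', 'cam_to_world']
wrist 371.64829954431775 371.64829954431775 319.79562616552226 244.1974752483203 [[1.0, -0.0, 0.002, 625.848], [-0.0, 0.959, 0.284, 71.885], [-0.002, -0.284, 0.959, 373.227], [0.0, 0.0, 0.0, 1.0]] 0.9937174479166667 ['image', 'range_z', 'fx', 'fy', 'cx', 'cy', 'cam_to_world']
```

View pics/scene0.png

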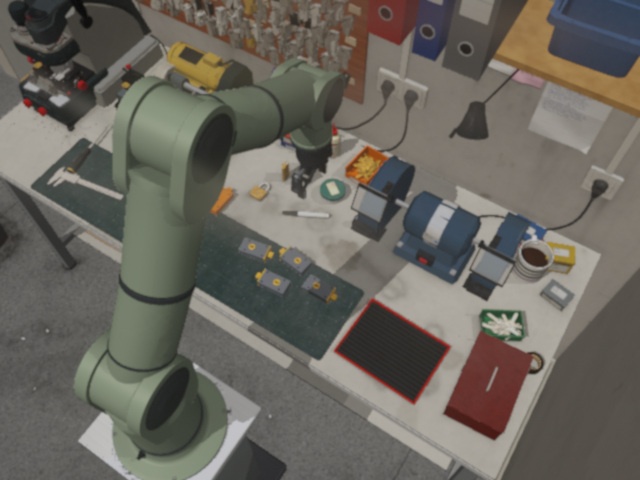

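View pics/side0.png

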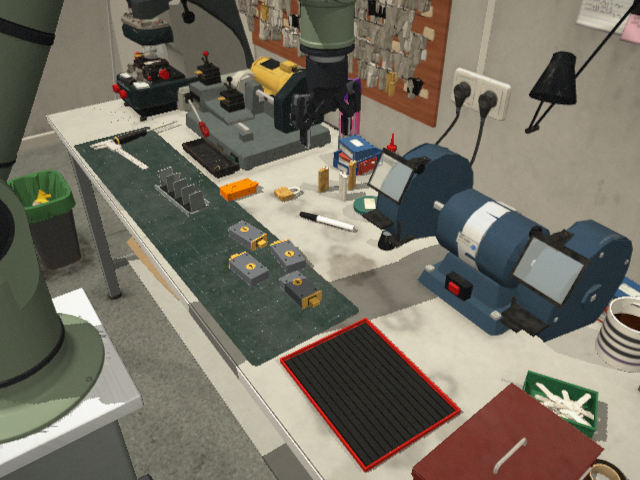

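View pics/wrist0.png

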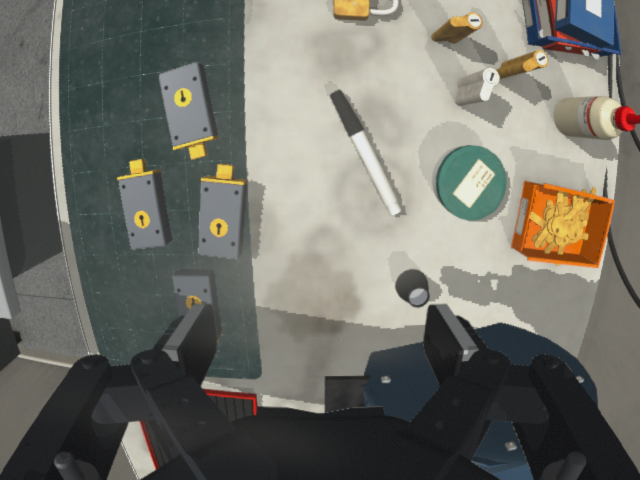

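Four grey locks are visible. In the wrist view the keyhole plates are at about (183,98), (142,219), (219,228) and (193,300). The look-alikes are the orange lock-shaped thing at side (240,188), the brass padlock at side (287,193) and the brass cylinders. The rack is at side (180,190) and the tray at side (370,390). Next I'll measure positions.

```bash
cat > h.py <<'E'
from workcell import *
import numpy as np, cv2
def rays(c,name,uv):
    uv=np.atleast_2d(uv).astype(float)
    x=(uv[:,0]-c['cx'])/c['fx']; y=(uv[:,1]-c['cy'])/c['fy']
    if name=='wrist':
        r=np.hypot(x,y)+1e-12; d=np.c_[np.sin(r)*x/r, -np.sin(r)*y/r, -np.cos(r)]
    else: d=np.c_[x,-y,-np.ones(len(x))]
    M=c['cam_to_world']; return M[:3,3], d@M[:3,:3].T
def onplane(c,name,uv,z):
    o,d=rays(c,name,uv); t=(z-o[2])/d[:,2]; return o+d*t[:,None]
def cloud(c,name):
    v,u=np.mgrid[0:480,0:640]; o,d=rays(c,name,np.c_[u.ravel(),v.ravel()])
    M=c['cam_to_world']; dz=-(d@M[:3,2]); P=o+d*(c['range_z'].ravel()/dz)[:,None]
    return P.reshape(480,640,3)
E
python3 - <<'E'
from h import *
s=read_state(); print(s['tool_rot'].round(2).tolist(), s['ft_force'])
for n in ('side','wrist'):
    c=camera(n); P=cloud(c,n); np.save(f'{n}P.npy',P); cv2.imwrite(f'pics/{n}1.png',c['image'])
    hsv=cv2.cvtColor(c['image'],cv2.COLOR_BGR2HSV)
    # table height check
    for uv in ([(330,240),(450,150)] if n=='side' else [(330,100),(300,240)]): print(n,uv,P[uv[1],uv[0]].round(1))
    # red tray
    if n=='side':
        m=cv2.inRange(hsv,(0,150,90),(8,255,255))|cv2.inRange(hsv,(172,150,90),(180,255,255))
        q=(m>0)&(abs(P[...,2]-8)<12)&(P[...,0]<900)
        nn,l,st,_=cv2.connectedComponentsWithStats(q.astype(np.uint8))
        i=1+np.argmax(st[1:,4]); pts=P[l==i]
        print('tray',len(pts),cv2.minAreaRect(pts[:,:2].astype(np.float32)),pts[:,2].mean())
        # rack: points around px (180,190) higher than 3 mm
        sub=P[160:225,145:225].reshape(-1,3); h=sub[(sub[:,2]>4)&(sub[:,2]<70)]
        h=h[(h[:,2]>2)]; print('rack',len(h),h.min(0),h.max(0))
        top=h[(h[:,2]>46)&(h[:,2]<54)]; print('top',cv2.minAreaRect(top[:,:2].astype(np.float32)))
        low=h[(h[:,2]>9)&(h[:,2]<16)]; print('lip',cv2.minAreaRect(low[:,:2].astype(np.float32)))
    # locks: top face ~24mm, grey-blue
    q=(abs(P[...,2]-24)<4)&(P[...,0]>350)&(P[...,0]<560)&(abs(P[...,1])<250)
    q=cv2.morphologyEx(q.astype(np.uint8),cv2.MORPH_OPEN,np.ones((3,3)))
    nn,l,st,ce=cv2.connectedComponentsWithStats(q)
    for i in range(1,nn):
        if st[i,4]>150:
            p=P[l==i]; b=p[:,:2]; print(n,'blk',ce[i].round(),st[i,4],[np.round(v,1) for v in cv2.minAreaRect(b.astype(np.float32))],p[:,2].mean().round(1))
E
```

```text
[[1.0, -0.0, -0.0], [-0.0, -1.0, -0.0], [-0.0, 0.0, -1.0]] [ 0.6380145  -0.57728697  0.41299473]
side (330, 240) [639.1   2.4  -0.9]
side (450, 150) [1019.5   25.5   96.9]
tray 2008 ((450.88275146484375, -346.5865783691406), (247.5719451904297, 189.3433380126953), 87.50479125976562) 6.5188272035966675
rack 1652 [395.99299122 250.27824178   4.00916868] [612.88476688 577.16536781  53.31511258]
top ((447.94732666015625, 355.6637878417969), (36.327396392822266, 162.32620239257812), 4.660094738006592)
lip ((482.1827392578125, 385.18328857421875), (263.5604553222656, 173.30517578125), 62.357666015625)
side blk [247. 232.] 419 [array([492.4, 107.4]), array([45.3, 82.5]), np.float64(9.1)] 22.8
side blk [287. 252.] 507 [array([522.7,  -6.3]), array([84.6, 44.2]), np.float64(82.1)] 22.8
side blk [248. 265.] 553 [array([435.9,   3.2]), array([44.9, 84.5]), np.float64(4.5)] 22.8
side blk [300. 285.] 624 [array([ 485.2, -107. ]), array([83.4, 44.5]), np.float64(89.6)] 22.8
wrist (330, 100) [ 6.353e+02  1.096e+02 -1.000e-01]
wrist (300, 240) [604.5 -34.1  -0.7]
wrist blk [186. 106.] 3284 [array([494.7, 108.6]), array([43.7, 80.9]), np.float64(11.3)] 23.4
wrist blk [142. 210.] 2716 [array([438.8,   4. ]), array([45. , 80.8]), np.float64(5.2)] 23.4
wrist blk [220. 217.] 3258 [array([525.5,  -6. ]), array([80.5, 44.4]), np.float64(82.0)] 23.3
wrist blk [191. 291.] 1245 [array([488.3, -89.3]), array([45. , 48.5]), np.float64(1.7)] 23.2
```

```bash
python3 -c "
import cv2
a=cv2.imread('pics/side0.png'); cv2.imwrite('pics/crop_a.png',cv2.resize(a[140:330,130:350],None,fx=3.4,fy=3.1,interpolation=cv2.INTER_CUBIC))"
```

```text
(no output)
```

View pics/crop_a.png

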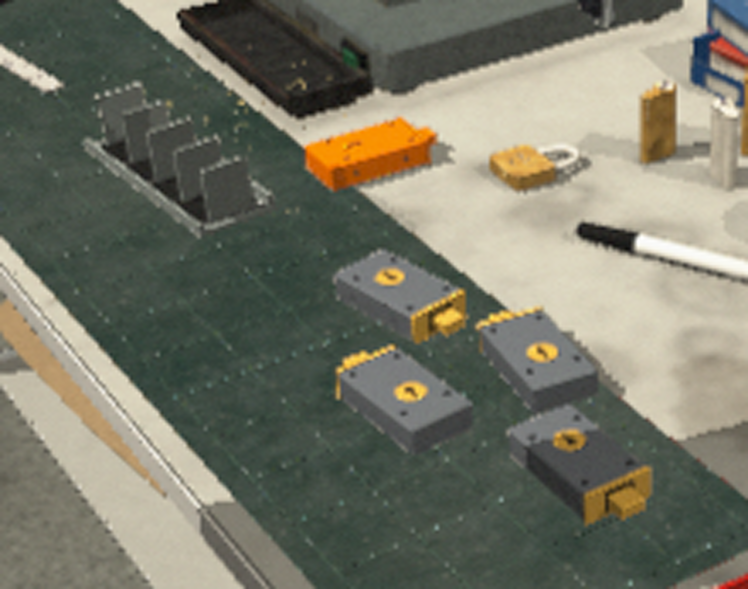

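```bash
cat >> h.py <<'E'
def Rz(t): c,s=np.cos(t),np.sin(t); return np.array([[c,-s,0],[s,c,0],[0,0,1.]])
def Rlock_flat(th): # keyhole up, bolt dir at angle th
    return Rz(th)
def Rlock_up(th):   # bolt up, keyhole facing direction th
    z=np.array([np.cos(th),np.sin(th),0]); x=np.array([0,0,1.]); return np.c_[x,np.cross(z,x),z]
def Rlock_scr(th):  # screw face up, bolt dir th
    x=np.array([np.cos(th),np.sin(th),0]); z=np.array([0,0,-1.]); return np.c_[x,np.cross(z,x),z]
def tool_in_lock(a,cam,screw=False):
    # cam=+1: camera side toward bolt
    s=-1 if screw else 1   # screw: gripper on the -z side of lock
    t=np.array([-np.sin(a),0,-s*np.cos(a)])
    camdir=cam*np.array([np.cos(a),0,-s*np.sin(a)])
    y=-camdir; x=np.cross(y,t); return np.c_[x,y,t]
E
python3 - <<'E'
from h import *
d=np.radians
def chk(lbl,pos,R):
    q=inverse_kinematics(np.array(pos,float),R); return None if q is None else np.round(q,2).tolist()
for a in (35,45,55):
  for cam in (1,-1):
    T=tool_in_lock(d(a),cam)
    for lbl,p,th in (('A',(494,100),-79),('B',(437,10),95),('C',(525,2),98),('D',(486,-120),-90)):
        print(a,cam,'pick',lbl,chk(lbl,(*p,11),Rlock_flat(d(th))@T))
    for k in (90,-90):
        for y in (299,413): print(a,cam,'rack',k,y,chk('',(448,y,60),Rlock_up(d(k))@T))
        print(a,cam,'bench',k,chk('',(450,-150,55),Rlock_up(d(k))@T))
    T=tool_in_lock(d(a),cam,True)
    for k in (90,-90):
        print(a,cam,'regrasp',k,chk('',(450,-150,55),Rlock_up(d(k))@T))
        for y in (-300,-400): print(a,cam,'tray',k,y,chk('',(451,y,15),Rlock_scr(d(k))@T))
E
```

```text
35 1 pick A [-0.14, 0.87, 0.27, 1.98, -1.13, 0.91, -1.91]
35 1 pick B [-0.79, 0.83, 0.3, 2.16, 0.64, 0.56, -1.08]
35 1 pick C [-0.7, 0.87, 0.32, 1.99, 0.61, 0.61, -0.89]
35 1 pick D [0.17, 0.93, 0.42, 1.88, -1.04, 1.08, -1.81]
35 1 rack 90 299 [-0.62, 1.15, -0.66, 1.4, 0.86, 1.84, 1.61]
35 1 rack 90 413 [-0.86, 1.22, -0.45, 1.06, 0.72, 1.9, 1.77]
35 1 bench 90 [-1.17, 1.7, 1.35, 2.17, -1.1, 0.71, -2.48]
35 1 rack -90 299 [0.48, 1.07, -0.9, 2.14, -1.13, 0.22, 1.07]
35 1 rack -90 413 [0.42, 1.34, -1.25, 2.08, 1.68, 0.22, -1.75]
35 1 bench -90 [0.9, 0.98, -0.37, 1.73, -0.5, 1.13, 0.97]
35 1 regrasp 90 [0.9, 0.98, -0.37, 1.73, -0.5, 1.13, 0.97]
35 1 tray 90 -300 [-0.18, 0.85, 0.4, 2.17, 1.24, 0.33, -1.13]
35 1 tray 90 -400 [0.03, 0.87, 0.4, 2.08, 1.37, 0.29, -1.07]
35 1 regrasp -90 [-1.17, 1.7, 1.35, 2.17, -1.1, 0.71, -2.48]
35 1 tray -90 -300 [0.4, 1.04, 0.55, 1.63, -0.91, 1.3, -1.72]
35 1 tray -90 -400 [0.52, 1.14, 0.61, 1.39, -0.88, 1.45, -1.73]
35 -1 pick A [0.39, 0.88, -0.47, 1.95, -0.44, 0.58, 0.63]
35 -1 pick B [-1.32, 1.43, 1.23, 2.18, -1.15, 0.76, -2.49]
35 -1 pick C [-1.19, 1.4
[... 4026 characters left out ...]
.33, 1.16, -1.11]
55 -1 rack 90 413 [-1.03, 0.98, 0.04, 1.34, 0.29, 1.36, -1.14]
55 -1 bench 90 [-0.52, 0.75, 0.41, 2.2, 0.76, 0.48, -0.92]
55 -1 rack -90 299 [0.5, 1.14, -1.29, 2.12, 1.23, 0.52, 1.71]
55 -1 rack -90 413 [0.26, 1.16, -1.29, 2.02, 1.38, 0.55, 1.44]
55 -1 bench -90 [0.2, 0.85, 0.49, 1.92, -0.97, 1.14, -1.79]
55 -1 regrasp 90 [0.2, 0.85, 0.49, 1.92, -0.97, 1.14, -1.79]
55 -1 tray 90 -300 [-0.2, 0.98, 0.17, 2.15, 1.45, 0.82, 1.6]
55 -1 tray 90 -400 [-0.27, 1.12, 0.58, 2.13, 1.65, 0.44, 1.49]
55 -1 regrasp -90 [-0.52, 0.75, 0.41, 2.2, 0.76, 0.48, -0.92]
55 -1 tray -90 -300 [0.98, 1.14, -0.28, 1.38, -0.39, 1.38, 0.99]
55 -1 tray -90 -400 [1.01, 1.24, -0.22, 1.09, -0.37, 1.6, 0.99]
```

```bash
cat >> h.py <<'E'
d2r=np.radians
def locks(name='side',off=(0,0)):
    c=camera(name); P=cloud(c,name); hsv=cv2.cvtColor(c['image'],cv2.COLOR_BGR2HSV)
    brass=cv2.inRange(hsv,(15,110,70),(32,255,255))>0
    q=(abs(P[...,2]-23.5)<3.5)&(P[...,0]>340)&(P[...,0]<600)&(abs(P[...,1])<240)
    q=cv2.morphologyEx(q.astype(np.uint8),cv2.MORPH_OPEN,np.ones((3,3)))
    nn,l,st,ce=cv2.connectedComponentsWithStats(q); out=[]
    for i in range(1,nn):
        if st[i,4]<150: continue
        p=P[l==i][:,:2].astype(np.float32); (cx,cy),(w,h),an=cv2.minAreaRect(p)
        L,W=max(w,h),min(w,h); th=np.radians(an if w>h else an+90); u=np.array([np.cos(th),np.sin(th)])
        b=P[brass]; b=b[(b[:,2]>3)&(b[:,2]<30)][:,:2]-(cx,cy); s=b@u; t=b@np.array([-u[1],u[0]])
        k=(abs(t)<20)&(abs(s)>30)&(abs(s)<62); sg=np.sign(np.median(s[k])) if k.sum()>8 else 0
        th=np.arctan2(*(sg*u)[::-1]) if sg else th
        out.append(dict(c=np.array([cx,cy])+off,th=th,L=L,W=W,px=ce[i].round(),sg=sg))
    return out,c
OFF=(1.2,0.3)
def go(p,R=None,v=200,guard=None):
    return movel(np.array(p,float),frame=R,max_speed=v,guard=guard)
def tcp_of(lockpos,Rl,g): return np.array(lockpos,float)+Rl@np.array(g,float)
E
python3 - <<'E'
from h import *
goto=movep
L,c=locks('side',OFF)
for o in L: print(o['c'].round(1),np.degrees(o['th']).round(1),round(o['L'],1),round(o['W'],1),o['px'],o['sg'])
# look at the rack from above
R=np.array([[1,0,0],[0,-1,0],[0,0,-1.]])
movep(np.array([450,270,330.]),R)
c=camera('wrist'); P=cloud(c,'wrist'); cv2.imwrite('pics/rackw.png',c['image'])
m=(P[...,0]>380)&(P[...,0]<520)&(P[...,1]>240)&(P[...,1]<470)
for lo,hi in ((46,54),(9,16),(2.5,7)):
    t=P[m&(P[...,2]>lo)&(P[...,2]<hi)]; print(lo,len(t),t[:,2].mean(),cv2.minAreaRect(t[:,:2].astype(np.float32)),np.median(t[:,:2],0))
print(read_state()['time'])
E
```

```text
[492.6 108.3] -77.4 83.3 45.9 [247. 232.] -1.0
[524.   -5.6] 82.6 84.8 44.0 [287. 253.] 1.0
[436.4   3. ] 93.7 83.0 45.3 [248. 265.] 1.0
[ 487.1 -105.5] -88.9 82.8 45.3 [299. 285.] -1.0
46 556 49.43603814729219 ((449.6044616699219, 355.9075927734375), (35.817413330078125, 156.58013916015625), 5.181717872619629) [449.36695674 356.01442187]
9 827 12.434127560589673 ((450.3358459472656, 361.3620300292969), (214.92294311523438, 77.4149398803711), 89.08909606933594) [440.74321253 356.28181303]
2.5 5250 4.948106770123595 ((449.42938232421875, 355.6231384277344), (137.5857696533203, 228.85629272460938), 0.11946286261081696) [450.24952393 353.83873634]
1.625
```

View pics/rackw.png

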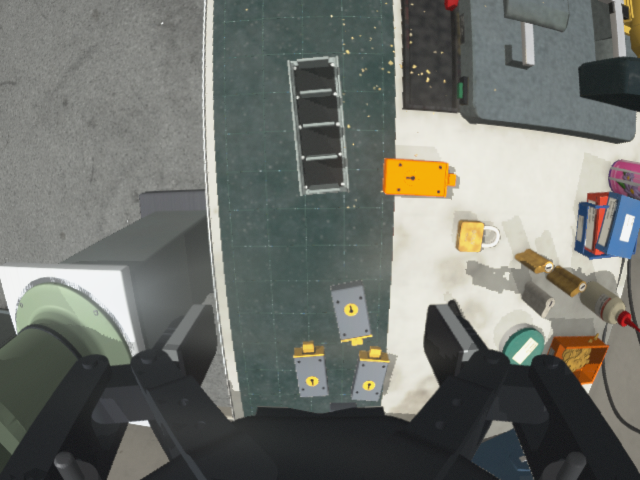

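```bash
cat >> h.py <<'E'
A=d2r(40); GX=8.
RACK=np.array([449.3,356.,0]); RY=d2r(95.1); rx=np.array([np.cos(RY-np.pi/2),np.sin(RY-np.pi/2),0]); ry=np.array([np.cos(RY),np.sin(RY),0])
T1=tool_in_lock(A,-1)
def pick(o,h=8.,cam=-1):
    """pick a flat lock; returns g (TCP in lock frame)"""
    T=tool_in_lock(A,cam)
    Rl=Rlock_flat(o['th']); g=np.array([GX,0,h-12]); p=tcp_of((*o['c'],12),Rl,g); R=Rl@T
    back=-R[:,2]
    open_gripper(); movep(p+back*90+np.array([0,0,60]),R); go(p+back*60,R); 
    hit=go(p,R,v=80,guard=15)
    s=read_state(); print('at',s['eef_pos'].round(1),p.round(1),'hit',hit)
    return g,Rl,R
E
python3 - <<'E'
from h import *
L,c=locks('side',OFF)
o=min(L,key=lambda o:o['c'][1]); print(o, len(L))
for l in L: print(l['c'].round(1))
g,Rl,R=pick(o)
c=camera('side'); cv2.imwrite('pics/p1s.png',cv2.resize(c['image'][150:390,180:500],None,fx=2.4,fy=2.4))
c=camera('wrist'); cv2.imwrite('pics/p1w.png',c['image']); print(read_state()['time'],read_state()['ft_force'])
E
```

```text
{'c': array([ 486.15355225, -106.21668549]), 'th': np.float64(-1.5448080253419536), 'L': 82.68030548095703, 'W': 46.05580139160156, 'px': array([300., 285.]), 'sg': np.float64(-1.0)} 4
[493.7 107.7]
[524.5  -6.1]
[437.5   3.3]
[ 486.2 -106.2]
at [ 486.5 -114.6    8.1] [ 486.4 -114.2    8. ] hit False
5.275 [-0.22223005 -0.1318212   0.41809121]
```

View pics/p1s.png

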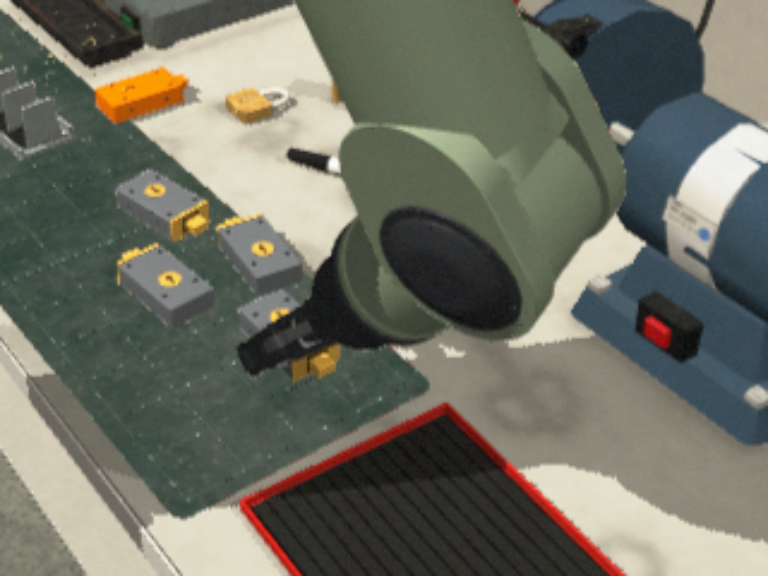

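View pics/p1w.png

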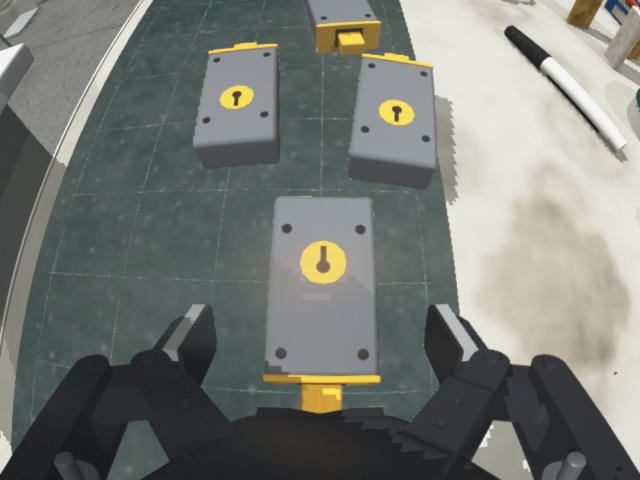

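Run:
```python
from h import *
clamp(); s=read_state(); print(s['finger_gap'],s['ft_force'])
c=camera('wrist'); cv2.imwrite('pics/p2w.png',c['image'])
p=s['eef_pos']; go(p+[0,0,120])
s=read_state(); print(s['finger_gap'],s['ft_force'],s['time'])
# tip: keyhole facing +y side
Ru=Rlock_up(d2r(91))@T1
print(inverse_kinematics(np.array([470,-60,260.]),Ru))
try: go([470,-60,260],Ru); print('line ok')
except PlanningError as e:
    print(e); movep(np.array([470,-60,260.]),Ru)
s=read_state(); print(s['finger_gap'],s['time'],s['eef_pos'])
for n in('wrist','side','scene'):
    c=camera(n); cv2.imwrite(f'pics/t1{n}.png',c['image'])
```

```text
42.96004850620437 [-0.93343785 -0.90832564  6.08058865]
42.64804723620534 [-0.11227427 -0.27279276 -3.58844919] 6.5417
[-0.87598155  0.50806618  0.49668247  2.01822587  0.6295067   1.13024886
 -0.78446191]
line ok
42.82008735875891 9.3833 [469.96012544 -60.30803179 260.05773122]
```

View pics/t1wrist.png

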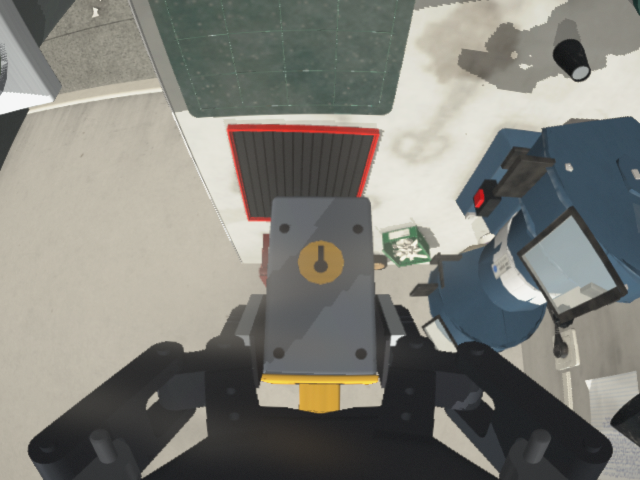

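View pics/t1side.png

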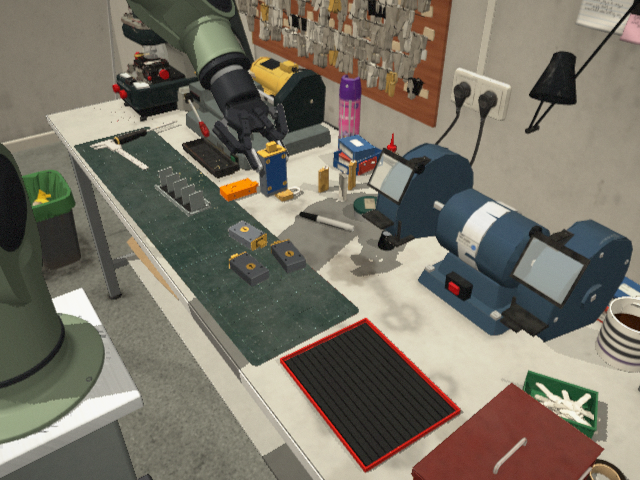

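Lock D's bolt still shows below the plate at wrist (320,398) and above the case at side (268,148), so it is sound. It goes in rack slot -57.

```bash
cat >> h.py <<'E'
def line(p,R=None,v=200):
    try: go(p,R,v)
    except PlanningError as e:
        print('PE',e,'-> movep'); movep(np.array(p,float),R)
def to_rack(slot,g=(GX,0,-4.)):
    Rl=Rlock_up(RY); R=Rl@T1; p=tcp_of(RACK+ry*slot+[0,0,45],Rl,g)
    line(p+[0,0,150],R); go(p+[0,0,60],R)
    return p,R
def tip_test(n,p=(470,0,260)):
    line(p,Rlock_up(d2r(91))@T1)
    s=read_state(); print('gap',s['finger_gap'].round(1),'t',s['time'])
    for c_ in('wrist','side'):
        c=camera(c_); im=c['image']
        if c_=='side':
            M=np.linalg.inv(c['cam_to_world']); q=M@np.array([*s['eef_pos'],1]); u=int(c['cx']+c['fx']*q[0]/-q[2]); v=int(c['cy']-c['fy']*q[1]/-q[2])
            im=cv2.resize(im[max(0,v-80):v+60,max(0,u-80):u+80],None,fx=4,fy=4,interpolation=cv2.INTER_CUBIC)
        cv2.imwrite(f'pics/{n}{c_}.png',im)
E
python3 - <<'E'
from h import *
p,R=to_rack(-57)
c=camera('wrist'); cv2.imwrite('pics/r1w.png',c['image'])
c=camera('side'); cv2.imwrite('pics/r1s.png',cv2.resize(c['image'][100:260,120:320],None,fx=4,fy=3.75,interpolation=cv2.INTER_CUBIC))
s=read_state(); print(s['finger_gap'],s['time'],s['eef_pos'],p)
E
```

```text
42.60168042960367 12.1833 [455.27725801 295.48669546 114.40124776] [454.72255211 295.24149501  53.        ]
```

View pics/r1s.png

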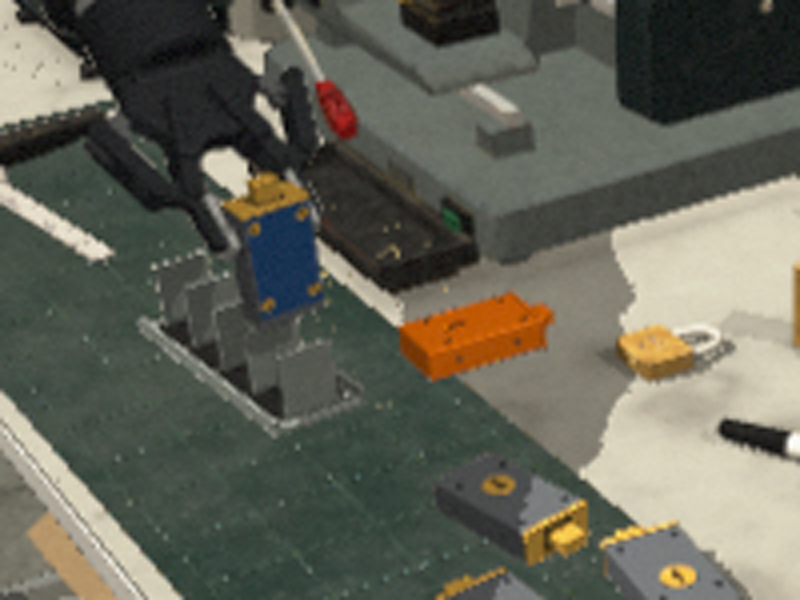

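View pics/r1w.png

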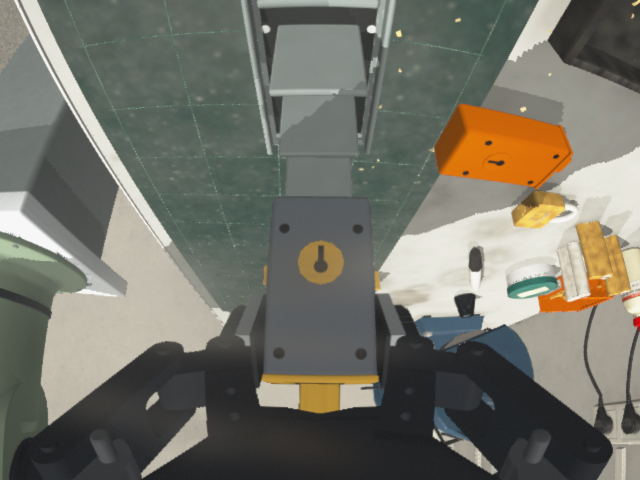

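```bash
cat >> h.py <<'E'
def lower_release(p,R,extra=6,guard=8,v=25,back=110):
    hit=go(np.array(p)-[0,0,extra],R,v=v,guard=guard)
    s=read_state(); print('hit',hit,'z',s['eef_pos'][2].round(1),'exp',p[2],'f',s['ft_force'].round(1),'gap',s['finger_gap'].round(1))
    return hit
def retreat(back=120):
    s=read_state(); go(s['eef_pos']-s['tool_rot'][:,2]*back)
E
python3 - <<'E'
from h import *
p,R=to_rack(-57)
print(lower_release(p,R))
c=camera('side'); cv2.imwrite('pics/r2s.png',cv2.resize(c['image'][100:260,120:320],None,fx=4,fy=3.75,interpolation=cv2.INTER_CUBIC))
E
```

```text
Traceback (most recent call last):
  File "h.py", line 80, in lower_release
    s=read_state(); print('hit',hit,'z',s['eef_pos'][2].round(1),'exp',p[2],'f',s['ft_force'].round(1),'gap',s['finger_gap'].round(1))
                                                                                                             ^^^^^^^^^^^^^^^^^^^^^
AttributeError: 'float' object has no attribute 'round'
```

```bash
sed -i "s/s\['finger_gap'\].round(1)/round(float(s['finger_gap']),1)/g" h.py
python3 - <<'E'
from h import *
s=read_state(); print(s['eef_pos'],s['ft_force'],s['finger_gap'],s['time'])
c=camera('side'); cv2.imwrite('pics/r2s.png',cv2.resize(c['image'][100:260,120:320],None,fx=4,fy=3.75,interpolation=cv2.INTER_CUBIC))
E
```

```text
[454.81526024 295.1823134   54.15925794] [-0.27563761  1.84136218  7.50412437] 42.663201569043046 15.45
```

View pics/r2s.png

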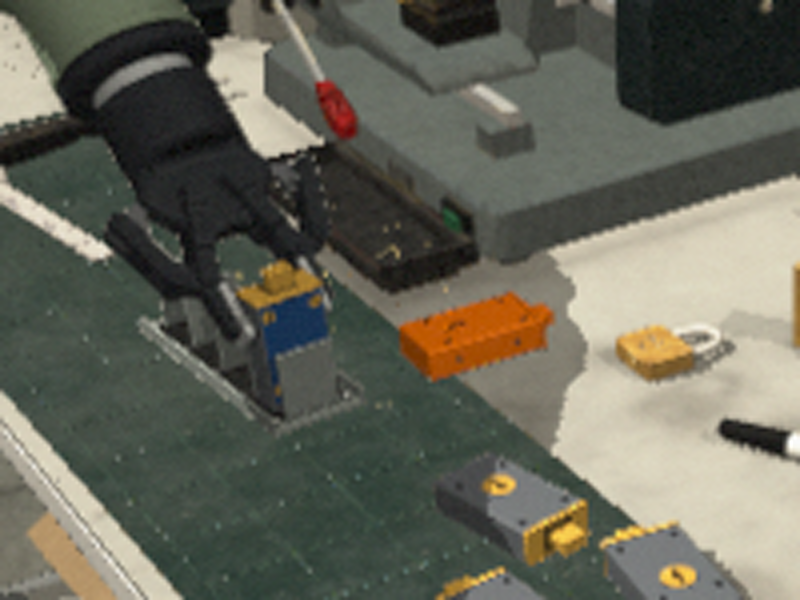

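Run:
```python
from h import *
open_gripper(); retreat(120); wait(0.2)
c=camera('side'); cv2.imwrite('pics/r3s.png',cv2.resize(c['image'][100:300,120:320],None,fx=4,fy=3,interpolation=cv2.INTER_CUBIC))
L,c=locks('side',OFF)
for l in L: print(l['c'].round(1),np.degrees(l['th']).round(1),l['sg'],round(l['L']),round(l['W']))
print(read_state()['time'])
```

```text
[493.2 107.1] -79.0 -1.0 82 45
[525.2  -6.4] 79.9 1.0 82 46
[437.7   4.5] 95.8 1.0 83 46
17.05
```

View pics/r3s.png

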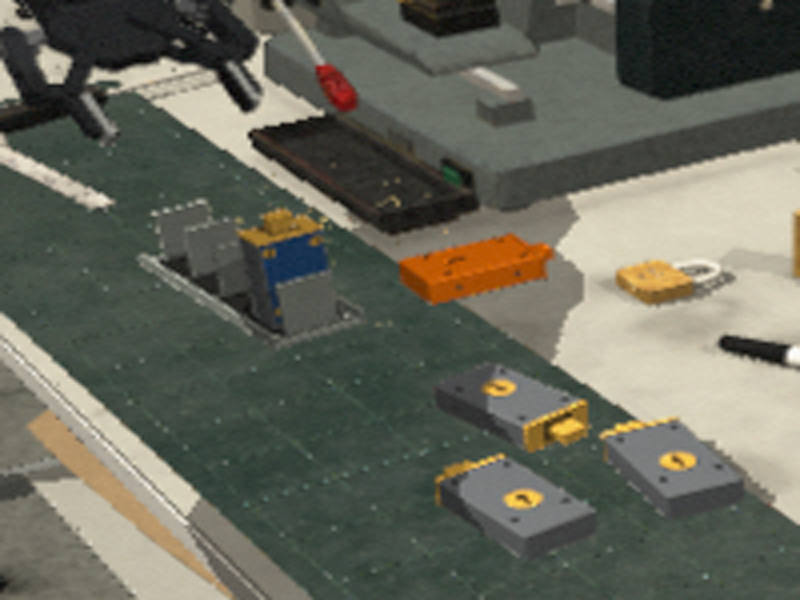

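D now stands in the rack with its bolt up, at crop (278,220). Next is A.

```bash
cat >> h.py <<'E'
def up(z=260):
    p=read_state()['eef_pos'].copy()
    if p[2]<z: p[2]=z; line(p)
def pick_test(n,near,cam=-1,tp=(470,0,260),L=None):
    up()
    L,c=locks('side',OFF); o=min(L,key=lambda o:np.hypot(*(o['c']-near))); print(o['c'].round(1),np.degrees(o['th']).round(1),o['sg'],round(o['L']),round(o['W']))
    assert np.hypot(*(o['c']-near))<60 and o['sg']!=0 and abs(o['L']-82)<5 and abs(o['W']-45)<4
    pick(o,cam=cam); clamp(); p=read_state()['eef_pos']; go(p+[0,0,150]); s=read_state(); print('gap',s['finger_gap'],s['ft_force'].round(1),s['time'])
    assert s['finger_gap']>38
E
python3 - <<'E'
from h import *
pick_test('A',(493,107)); tip_test('tA')
E
```

```text
[492.9 107.4] -78.2 -1.0 82 46
at [494.8  99.3   8.1] [494.6  99.6   8. ] hit False
gap 42.72650219652659 [ 0.3 -0.6 -3.3] 23.0917
gap 43.0 t 25.2583
```

View pics/tAside.png

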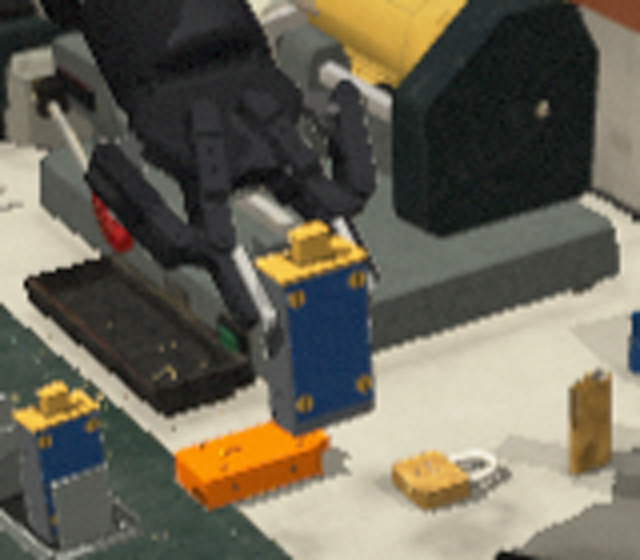

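View pics/tAwrist.png

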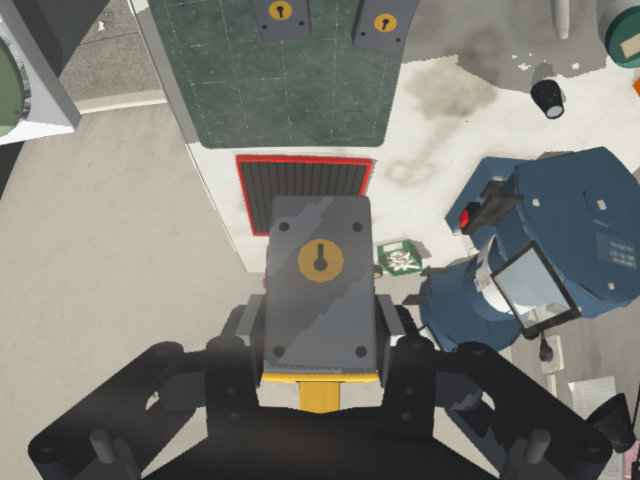

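Lock A's bolt is also out, at side crop (310,240). It goes in slot -19.

```bash
python3 - <<'E'
from h import *
p,R=to_rack(-19)
c=camera('wrist'); cv2.imwrite('pics/r4w.png',c['image'])
c=camera('side'); cv2.imwrite('pics/r4s.png',cv2.resize(c['image'][100:260,120:320],None,fx=4,fy=3.75,interpolation=cv2.INTER_CUBIC))
print(read_state()['finger_gap'],read_state()['time'])
E
python3 -c "
import cv2,numpy as np
a=cv2.imread('pics/r4w.png');b=cv2.imread('pics/r4s.png')
cv2.imwrite('pics/r4.png',np.hstack([cv2.resize(a,(400,300)),cv2.resize(b,(400,300))]))"
```

```text
43.12932626879534 27.9
```

View pics/r4.png

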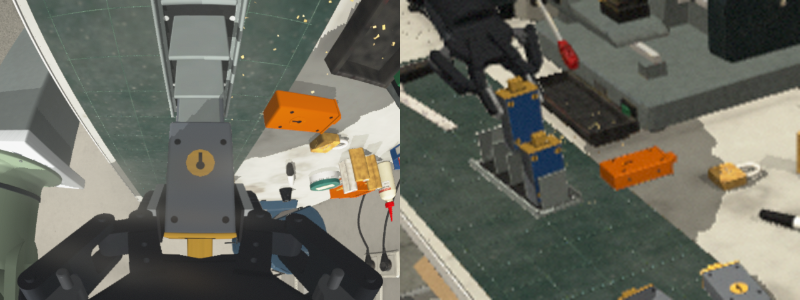

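The lock is still square in the grip and lined up with slot 2. I'll lower it.

Run:
```python
from h import *
s=read_state(); p=s['eef_pos']-[0,0,60]; 
hit=lower_release(p,s['tool_rot'])
s=read_state()
if hit and abs(s['eef_pos'][2]-54)<4:
    open_gripper(); retreat(120)
c=camera('side'); cv2.imwrite('pics/r5s.png',cv2.resize(c['image'][100:300,120:320],None,fx=4,fy=3,interpolation=cv2.INTER_CUBIC))
L,c=locks('side',OFF)
for l in L: print(l['c'].round(1),np.degrees(l['th']).round(1),l['sg'],round(l['L']),round(l['W']))
print(read_state()['time'])
```

```text
hit True z 55.0 exp 54.47616952613194 f [0.2 2.1 7.3] gap 42.6
[524.9  -5.5] 83.1 1.0 83 45
[436.6   4. ] 94.3 1.0 82 45
31.3
```

View pics/r5s.png

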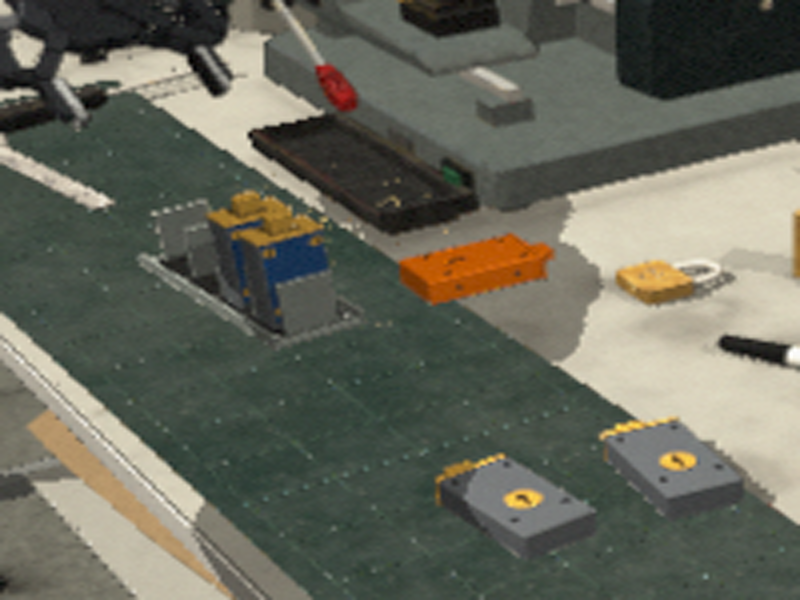

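Two are standing in the rack. Lock C is next. Its bolt faces +y, so I'll check whether it can be picked with the same camera side.

Run:
```python
from h import *
up()
for cam in(-1,1):
  for a in (35,40,45,50):
    T=tool_in_lock(d2r(a),cam)
    R=Rlock_flat(d2r(83))@T
    q=[inverse_kinematics(np.array(p,float),R) for p in ((525,3,8),(525,60,130),(500,0,200))]
    print(cam,a,[None if x is None else x.round(2).tolist() for x in q])
    for k in (-97,-60,-30,0,30,60,91,120,150,180,210):
        x=inverse_kinematics(np.array((470,0,260.)),Rlock_up(d2r(k))@T); print('   ',k,None if x is None else x.round(2).tolist())
```

```text
-1 35 [[-0.4, 0.87, -0.05, 1.85, 0.71, 0.92, 2.0], [-0.49, 0.69, -0.04, 1.78, 0.55, 1.14, 2.13], [-0.5, 0.53, 0.07, 1.87, 0.52, 1.15, 2.27]]
    -97 [-0.13, 0.66, 0.8, 2.02, -1.17, 1.62, -1.96]
    -60 [-0.2, 0.85, 0.8, 1.66, -0.88, 1.9, -1.73]
    -30 [-0.11, 0.82, 0.38, 1.43, -0.48, 1.9, -1.71]
    0 None
    30 [-0.68, 0.93, 0.76, 1.45, -0.07, 1.8, -0.92]
    60 [-0.92, 0.83, 0.76, 1.65, 0.16, 1.5, -0.74]
    91 [-1.17, 0.69, 0.78, 1.96, 0.44, 1.13, -0.68]
    120 [-1.39, 0.54, 0.86, 2.27, 0.85, 0.78, -0.77]
    150 None
    180 None
    210 None
-1 40 [[-0.44, 0.91, -0.04, 1.82, 0.73, 1.0, 1.96], [-0.52, 0.73, -0.04, 1.75, 0.59, 1.21, 2.09], [-0.52, 0.57, 0.05, 1.85, 0.58, 1.22, 2.2]]
    -97 [-0.17, 0.61, 0.8, 2.02, -1.13, 1.53, -2.03]
    -60 [-0.32, 0.89, 0.99, 1.68, -0.92, 1.93, -1.65]
    -30 [-0.24, 0.82, 0.59, 1.48, -0.54, 1.87, -1.61]
    0 [-0.5, 0.92, 0.81, 1.41, -0.36, 1.91, -1.17]
    30 [-0.68, 0.87, 0.76, 1.49, -0.09, 1.74, -0.93]
    60 [-0.91, 0.78, 0.76, 1.68, 0.14, 1.46, -0.73]
    91 [-1.14, 0.63, 0.77, 1.96, 0.42, 1.11, -0.64]
    120 [-1.35, 0.47, 0.84, 2.26,
[... 2944 characters left out ...]
57, -1.27, 2.17, 1.19, 1.57, 2.12]
    150 None
    180 None
    210 None
1 50 [[-0.92, 1.14, 0.61, 1.77, 0.18, 0.88, -0.75], [-1.01, 0.95, 0.66, 1.72, 0.2, 1.12, -0.7], [-1.01, 0.8, 0.72, 1.84, 0.29, 1.11, -0.66]]
    -97 [0.19, 0.38, 0.17, 2.0, -0.84, 1.13, 0.75]
    -60 [-0.27, 0.67, 0.75, 1.73, -0.77, 1.62, 1.28]
    -30 [-0.22, 0.68, 0.47, 1.56, -0.46, 1.68, 1.43]
    0 [-0.28, 0.68, 0.33, 1.5, -0.18, 1.7, 1.66]
    30 [-0.4, 0.64, 0.24, 1.55, 0.09, 1.62, 1.91]
    60 [-0.5, 0.55, 0.14, 1.71, 0.35, 1.46, 2.12]
    91 [-0.61, 0.41, 0.09, 1.95, 0.6, 1.23, 2.3]
    120 [0.38, 0.52, -1.27, 2.15, 1.13, 1.46, 2.21]
    150 None
    180 None
    210 [1.12, 0.19, -1.04, 2.37, -1.17, 0.26, 0.18]
```

```bash
cat >> h.py <<'E'
T2=tool_in_lock(A,1)
def tip_test2(n,k=-97,p=(470,0,260),T=T2):
    line(p,Rlock_up(d2r(k))@T)
    s=read_state(); print('gap',round(float(s['finger_gap']),1),'t',s['time'])
    for c_ in('wrist','side'):
        c=camera(c_); im=c['image']
        if c_=='side':
            M=np.linalg.inv(c['cam_to_world']); q=M@np.array([*s['eef_pos'],1]); u=int(c['cx']+c['fx']*q[0]/-q[2]); v=int(c['cy']-c['fy']*q[1]/-q[2])
            im=cv2.resize(im[max(0,v-80):v+60,max(0,u-80):u+80],None,fx=4,fy=4,interpolation=cv2.INTER_CUBIC)
        cv2.imwrite(f'pics/{n}{c_}.png',im)
E
python3 - <<'E'
from h import *
pick_test('C',(525,-5),cam=1)
c=camera('wrist'); cv2.imwrite('pics/tC0.png',c['image'])
tip_test2('tC')
E
python3 -c "
import cv2,numpy as np
f=lambda n:cv2.resize(cv2.imread('pics/'+n),(400,300))
cv2.imwrite('pics/tC.png',np.vstack([np.hstack([f('tC0.png'),f('tCwrist.png')]),np.hstack([f('tCside.png'),f('tCside.png')])]))"
```

```text
[524.4  -5.3] 82.0 1.0 84 45
at [525.7   3.    8.2] [525.5   2.7   8. ] hit False
gap 43.05097642090614 [ 0.  -0.1 -4.8] 36.9167
gap 42.9 t 39.125
```

View pics/tC.png

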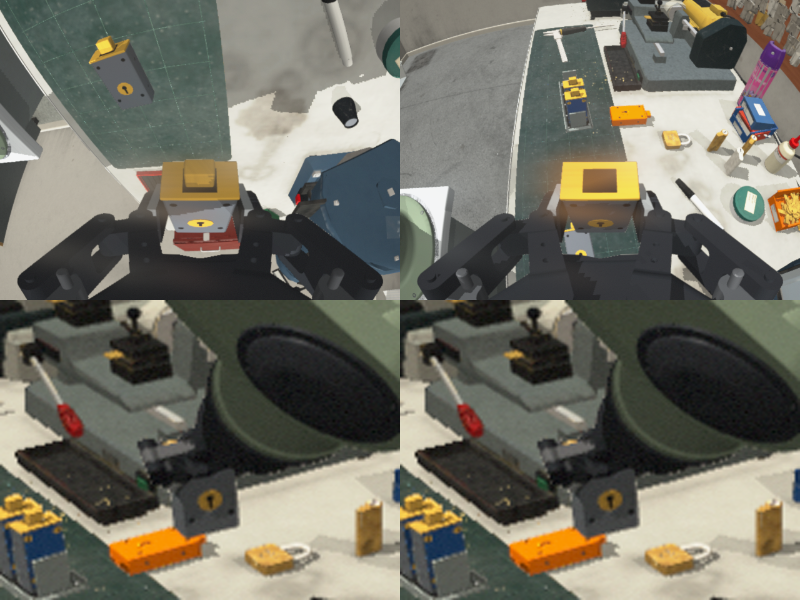

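Lock C's bolt has dropped in: the wrist view shows an empty dark hole in the brass plate at (600,180). It is a rattler. I'll stand it on the bench on its plain end, regrip it from the screw side, and turn it over.

Run:
```python
from h import *
k=d2r(-90); S=np.array([490,-110,40.]); Rl=Rlock_up(k); R=Rl@T2; g=(GX,0,-4.)
p=tcp_of(S,Rl,g); line(p+[0,0,120],R); go(p+[0,0,15],R)
hit=lower_release(p,R,v=20,guard=6)
s=read_state()
c=camera('side'); cv2.imwrite('pics/s1.png',c['image'][150:390,180:500])
print(s['time'])
```

```text
hit True z 49.1 exp 48.0 f [ 2.1 -0.2  2.3] gap 42.3
41.4667
```

View pics/s1.png

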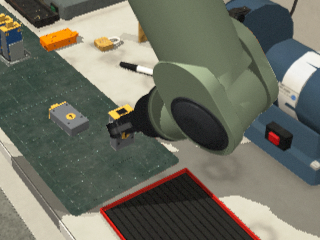

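Run:
```python
from h import *
open_gripper(); retreat(130); up(230)
c=camera('side'); cv2.imwrite('pics/s2.png',cv2.resize(c['image'][150:390,180:500],None,fx=2.4,fy=2.4)); P=cloud(c,'side')
m=(P[...,2]>75)&(P[...,2]<95)&(abs(P[...,0]-490)<45)&(abs(P[...,1]+110)<45)
t=P[m]; print(len(t), cv2.minAreaRect(t[:,:2].astype(np.float32)), t[:,2].mean(), np.percentile(t[:,2],95)) if len(t) else print('none')
L,c=locks('side',OFF)
for l in L: print(l['c'].round(1),np.degrees(l['th']).round(1),l['sg'],round(l['L']),round(l['W']))
print(read_state()['time'])
```

```text
227 ((489.45245361328125, -109.61861419677734), (27.43228530883789, 45.62469482421875), 89.45773315429688) 79.14514216806712 81.28522217549342
[437.1   4.1] 95.7 1.0 83 45
43.5583
```

View pics/s2.png

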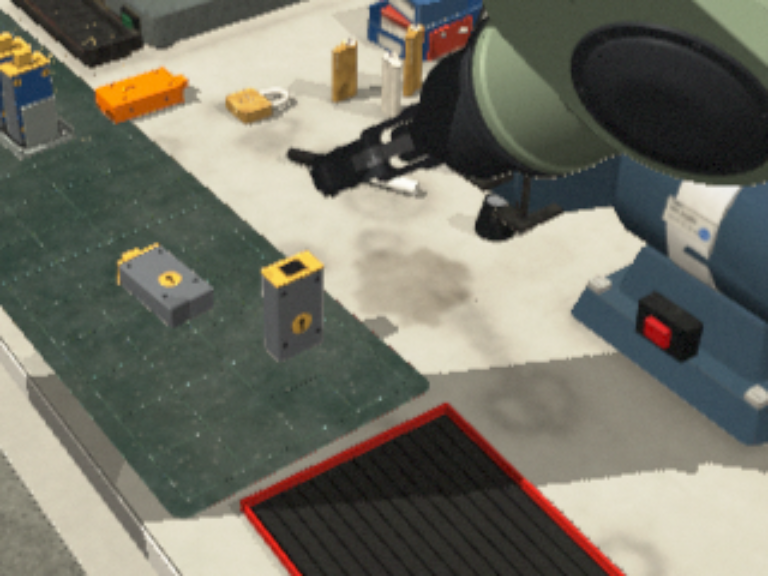

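C stands alone at crop (293,305), with its dark bolt hole showing at (293,268). I'll regrip it from the +y (screw) side.

Run:
```python
from h import *
S=np.array([490,-109.5,40.]); Rl=Rlock_up(d2r(-90.)); T=tool_in_lock(A,-1,True); R=Rl@T; g=(GX,0,4.)
p=tcp_of(S,Rl,g); b=-R[:,2]
line([480,-150,300],np.array([[1,0,0],[0,-1,0],[0,0,-1.]]))
s=read_state(); print(s['qpos'].round(2))
line(p+b*90+[0,0,80],R); print(read_state()['qpos'].round(2),R.round(2).tolist())
go(p+b*70,R); hit=go(p,R,v=80,guard=10); print(hit,read_state()['eef_pos'].round(1),p)
c=camera('wrist'); cv2.imwrite('pics/s3w.png',c['image'])
print(read_state()['time'])
```

```text
[-0.18  0.27  0.45  1.85 -0.14  1.06  0.33]
[-0.92  0.71  0.59  1.99  0.52  0.97 -0.77] [[1.0, 0.0, 0.0], [0.0, -0.64, -0.77], [0.0, 0.77, -0.64]]
False [ 490.2 -113.1   48.1] [ 490.  -113.5   48. ]
47.85
```

View pics/s3w.png

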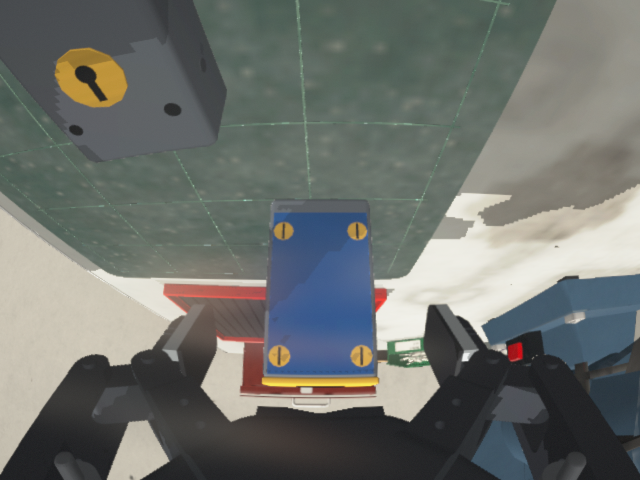

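```bash
cat >> h.py <<'E'
TRAY=np.array([452.,-346.3,0]); TY=d2r(87.5); ty=np.array([np.cos(TY),np.sin(TY),0]); tx=np.array([ty[1],-ty[0],0])
T3=tool_in_lock(A,-1,True)
E
python3 - <<'E'
from h import *
clamp(); s=read_state(); print(s['finger_gap']); go(s['eef_pos']+[0,0,150])
Rl=Rlock_scr(TY-np.pi); R=Rl@T3; p=tcp_of(TRAY-ty*47+[0,0,16],Rl,(GX,0,4.))
p0=read_state()['eef_pos']
line([p0[0],-200,230],R)
s=read_state(); print(s['finger_gap'],s['time'],s['qpos'].round(2))
c=camera('wrist'); cv2.imwrite('pics/s4w.png',c['image'])
c=camera('side'); cv2.imwrite('pics/s4s.png',cv2.resize(c['image'][100:480,180:500],None,fx=1.8,fy=1.55)); P=cloud(c,'side'); hsv=cv2.cvtColor(c['image'],cv2.COLOR_BGR2HSV)
m=cv2.inRange(hsv,(0,150,90),(8,255,255))|cv2.inRange(hsv,(172,150,90),(180,255,255))
q=((m>0)&(abs(P[...,2]-8)<8)&(P[...,0]<900)&(P[...,1]<-200)&(P[...,1]>-490)).astype(np.uint8)
nn,l,st,_=cv2.connectedComponentsWithStats(q); i=1+np.argmax(st[1:,4]); t=P[l==i]
print(cv2.minAreaRect(t[:,:2].astype(np.float32)))
print('goal',p)
E
```

```text
42.66348237342638
42.73679532896162 51.7667 [ 0.55  0.62  0.1   1.65 -0.63  1.37  0.89]
((449.3233642578125, -347.73284912109375), (244.4126739501953, 186.6932373046875), 87.6630859375)
goal [ 449.60093369 -401.24765219   12.        ]
```

View pics/s4w.png

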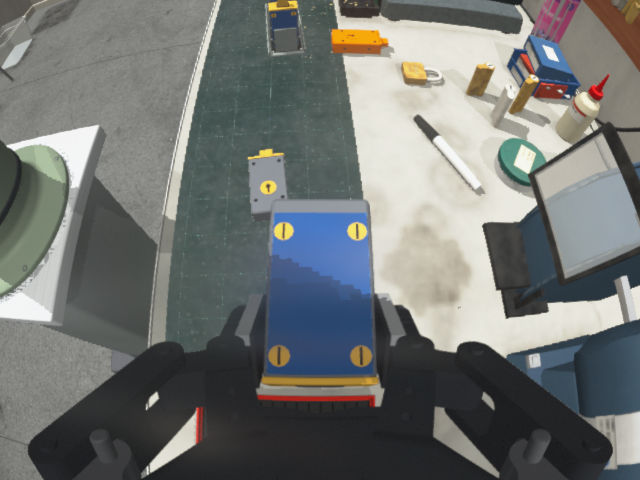

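View pics/s4s.png

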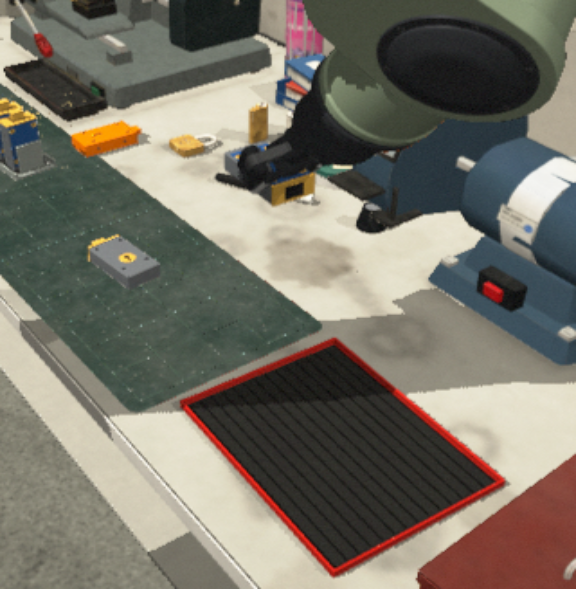

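Run:
```python
from h import *
c=camera('side');P=cloud(c,'side').reshape(-1,3)
m=(P[:,2]>25)&(P[:,2]<200)&(P[:,1]<-400)&(P[:,0]<800)&(P[:,0]>300); t=P[m]
print(len(t),t.min(0),t.max(0)); n=t[t[:,0]<560]; print(len(n), n.min(0) if len(n) else '', n.max(0) if len(n) else '')
```

```text
17470 [ 366.3957174  -655.36238581   25.00058419] [ 799.99561493 -425.71475336  199.9929388 ]
9959 [ 366.3957174  -655.36238581   41.62804785] [ 559.97924606 -516.5466408   102.5593133 ]
```

Run:
```python
from h import *
Rl=Rlock_scr(TY-np.pi); R=Rl@T3; p=tcp_of(TRAY+ty*66+[0,0,16],Rl,(GX,0,4.))
line(p+[0,0,80],R); go(p+[0,0,15],R,v=120)
s=read_state(); print(s['finger_gap'])
hit=lower_release(p,R,v=20,guard=6,extra=5)
c=camera('wrist'); cv2.imwrite('pics/s5w.png',c['image']); print(read_state()['time'])
```

```text
42.479514631040075
hit True z 13.1 exp 12.0 f [-1.1 -2.8  8.5] gap 42.8
54.35
```

View pics/s5w.png

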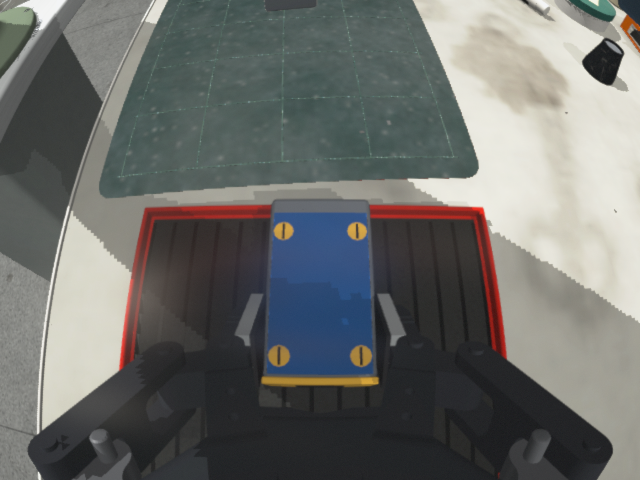

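Run:
```python
from h import *
c=camera('wrist')
print(onplane(c,'wrist',[(276,201),(368,201),(278,378),(372,378)],28).round(1))
print(onplane(c,'wrist',[(150,213),(480,213),(143,222),(488,222)],10).round(1))
P=cloud(c,'wrist'); print(P[204:370:30,320].round(1)); print(P[206:222:2,220].round(1))
```

```text
[[ 438.1 -242.3   28. ]
 [ 478.5 -244.    28. ]
 [ 438.5 -317.4   28. ]
 [ 473.5 -319.    28. ]]
[[ 368.8 -234.2   10. ]
 [ 540.4 -242.    10. ]
 [ 365.5 -239.3   10. ]
 [ 543.8 -247.3   10. ]]
[[ 457.4 -243.8   26.3]
 [ 456.7 -258.9   27.5]
 [ 456.1 -272.5   28.1]
 [ 455.6 -284.9   27.5]
 [ 455.  -297.3   29.3]
 [ 454.5 -308.6   27.6]]
[[ 407.5 -232.5    9.5]
 [ 407.9 -234.3   10.6]
 [ 407.2 -233.8    7.7]
 [ 407.1 -234.6    7.1]
 [ 453.9 -325.1  168.6]
 [ 406.  -234.5    2.7]
 [ 405.9 -235.5    2.3]
 [ 406.6 -237.7    4.3]]
```

Run:
```python
from h import *
open_gripper(); retreat(60); up(200); movep(np.array([470,-150,320.]),np.array([[1,0,0],[0,-1,0],[0,0,-1.]])); 
c=camera('side'); cv2.imwrite('pics/s6.png',cv2.resize(c['image'][140:480,120:500],None,fx=2,fy=1.7)); P=cloud(c,'side')
m=(P[...,2]>20)&(P[...,2]<45)&(abs(P[...,0]-452)<60)&(abs(P[...,1]+285)<60); t=P[m]; print(len(t),cv2.minAreaRect(t[:,:2].astype(np.float32)),np.percentile(t[:,2],[5,50,95]))
A_=np.c_[t[:,:2],np.ones(len(t))]; print('plane',np.linalg.lstsq(A_,t[:,2],rcond=None)[0])
L,c=locks('side',OFF)
for l in L: print(l['c'].round(1),np.degrees(l['th']).round(1),l['sg'],round(l['L']),round(l['W']))
print(read_state()['time'])
```

```text
1057 ((453.043701171875, -280.81597900390625), (82.07981872558594, 45.25099563598633), 87.78045654296875) [22.37833148 26.98306865 29.02826968]
plane [3.19010789e-02 1.05598921e-02 1.52669370e+01]
[436.7   4.3] 94.3 1.0 83 45
57.3417
```

View pics/s6.png

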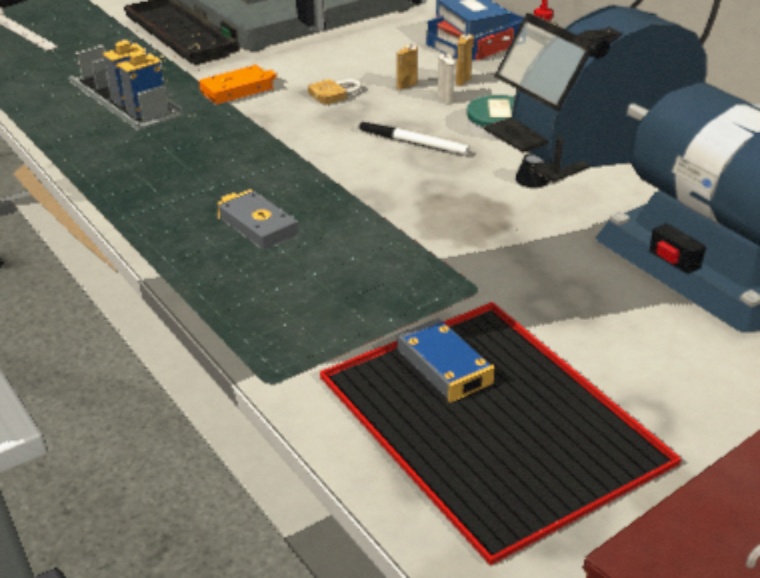

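C lies flat in the tray, screws up, with its bolt hole dark at crop (472,385). Next is lock B.

Run:
```python
from h import *
pick_test('B',(437,4),cam=1)
tip_test2('tB',k=-88,p=(470,-20,260))
print(read_state()['qpos'].round(2))
```

```text
[437.5   3.5] 94.4 1.0 85 44
at [437.   11.9   8.1] [436.9  11.5   8. ] hit False
gap 42.84513971301546 [ 0.2 -0.4 -3. ] 61.7083
gap 42.8 t 64.0417
[ 0.6   0.53 -0.27  1.87 -0.7   1.24  0.78]
```

View pics/tBwrist.png

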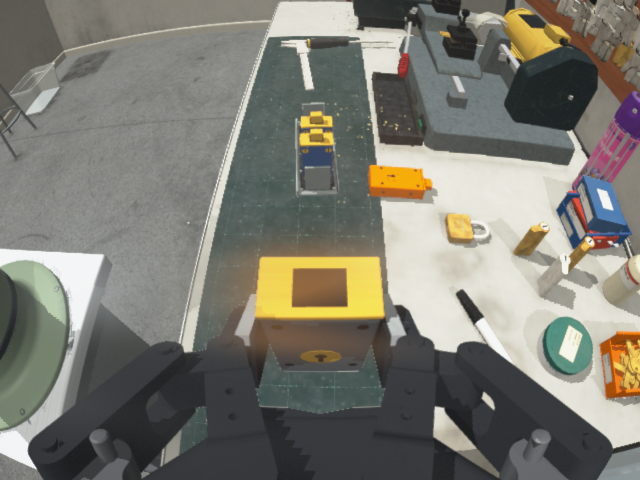

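B's bolt has dropped in too, with an empty hole at (319,288). I'll repeat the stand, regrip and turn-over sequence.

Run:
```python
from h import *
k=d2r(-90); S=np.array([490,-110,40.]); Rl=Rlock_up(k); R=Rl@T2; g=(GX,0,-4.)
p=tcp_of(S,Rl,g); line(p+[0,0,120],R); go(p+[0,0,15],R)
s=read_state(); assert s['finger_gap']>40
c=camera('wrist'); cv2.imwrite('pics/b1w.png',c['image'])
hit=lower_release(p,R,v=20,guard=6)
assert hit and abs(read_state()['eef_pos'][2]-49)<2.5
open_gripper(); retreat(130); up(230)
c=camera('side'); cv2.imwrite('pics/b2.png',cv2.resize(c['image'][150:390,180:500],None,fx=2.4,fy=2.4)); P=cloud(c,'side')
m=(P[...,2]>75)&(P[...,2]<95)&(abs(P[...,0]-490)<45)&(abs(P[...,1]+110)<45)
t=P[m]; print(len(t), cv2.minAreaRect(t[:,:2].astype(np.float32)), t[:,2].mean(), np.percentile(t[:,2],95)) if len(t) else print('none')
print(read_state()['time'])
```

```text
hit True z 48.2 exp 48.0 f [-0.1 -2.4  8.2] gap 42.7
229 ((489.29345703125, -110.71006774902344), (45.38022232055664, 26.537412643432617), 0.14663545787334442) 79.04443968171394 81.18234075117816
68.3917
```

View pics/b2.png

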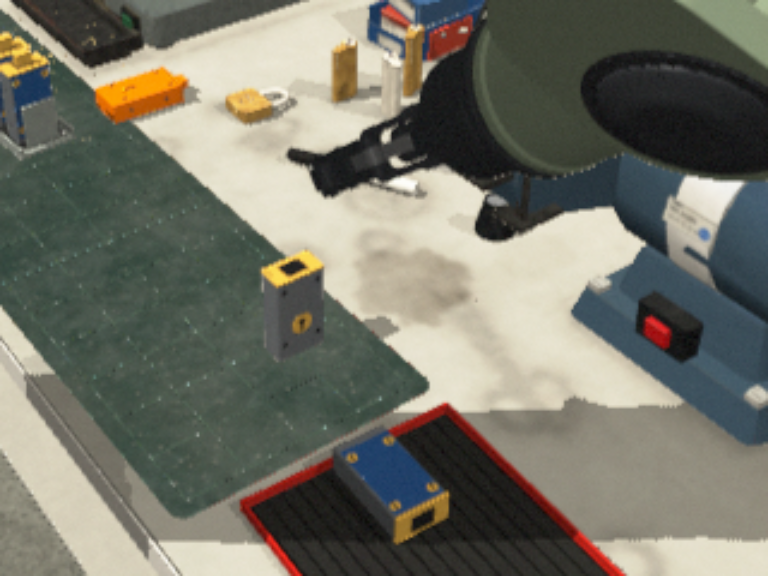

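```bash
python3 - <<'E'
from h import *
S=np.array([490,-110.2,40.]); Rl=Rlock_up(d2r(-90.)); T=tool_in_lock(A,-1,True); R=Rl@T; g=(GX,0,4.)
p=tcp_of(S,Rl,g); b=-R[:,2]
line([480,-150,300],np.array([[1,0,0],[0,-1,0],[0,0,-1.]]))
line(p+b*90+[0,0,80],R)
go(p+b*70,R); hit=go(p,R,v=80,guard=10); print(hit,read_state()['eef_pos'].round(1),p)
clamp(); s=read_state(); print(s['finger_gap']); assert s['finger_gap']>40
go(s['eef_pos']+[0,0,150])
Rl=Rlock_scr(TY-np.pi); R=Rl@T3
line([490,-200,230],R)
p=tcp_of(TRAY-ty*24+[0,0,16],Rl,(GX,0,4.))
line(p+[0,0,80],R,v=150); 
s=read_state(); print(s['finger_gap'],s['time'])
c=camera('wrist'); cv2.imwrite('pics/b4w.png',c['image'])
c=camera('side'); cv2.imwrite('pics/b4s.png',cv2.resize(c['image'][100:480,180:500],None,fx=1.8,fy=1.55))
E
python3 -c "
import cv2,numpy as np
f=lambda n:cv2.resize(cv2.imread('pics/'+n),(400,400))
cv2.imwrite('pics/b4.png',np.hstack([f('b4w.png'),f('b4s.png')]))"
```

```text
False [ 490.2 -113.8   48.1] [ 490.  -114.2   48. ]
42.91928581944285
43.12553874259014 77.8083
```

View pics/b4.png

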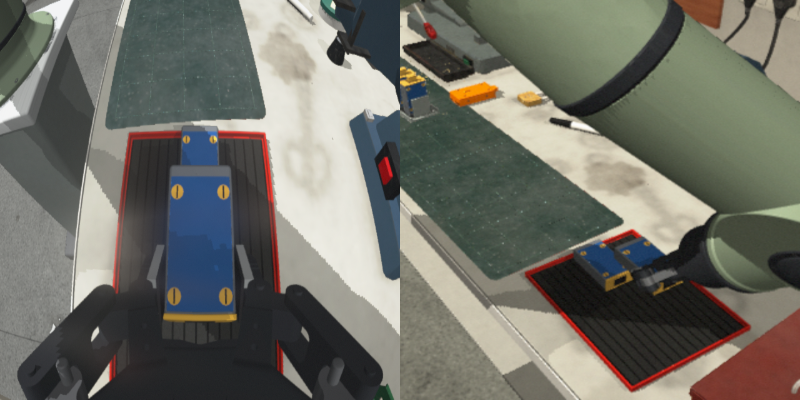

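Both locks are screws up and B is in line behind C. I'll lower it.

Run:
```python
from h import *
s=read_state(); R=s['tool_rot']; p=tcp_of(TRAY-ty*24+[0,0,16],Rlock_scr(TY-np.pi),(GX,0,4.)); R=Rlock_scr(TY-np.pi)@T3
go(p+[0,0,15],R,v=120)
hit=lower_release(p,R,v=20,guard=6,extra=5)
c=camera('wrist'); cv2.imwrite('pics/b5w.png',c['image']); P=cloud(c,'wrist'); print(P[215:370:30,320].round(1)); print(read_state()['time'])
```

```text
hit True z 12.3 exp 12.0 f [ 0.2 -1.8  7.9] gap 43.0
[[ 453.2 -340.1   27.4]
 [ 452.6 -353.9   27. ]
 [ 452.  -367.1   27.5]
 [ 451.4 -379.4   27.4]
 [ 450.9 -391.4   27.9]
 [ 450.4 -402.7   26.5]]
79.375
```

View pics/b5w.png

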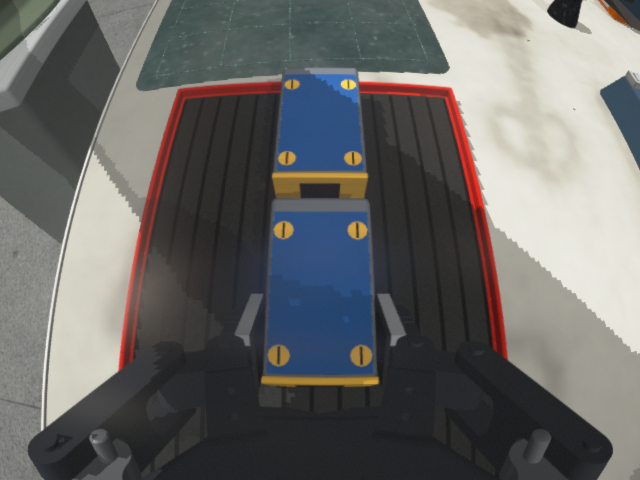

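Run:
```python
from h import *
open_gripper(); retreat(60); up(200); movep(np.array([470,-100,330.]),np.array([[1,0,0],[0,-1,0],[0,0,-1.]])); 
c=camera('side'); cv2.imwrite('pics/f1.png',cv2.resize(c['image'][140:480,120:500],None,fx=2,fy=1.7)); P=cloud(c,'side')
for y in (-281,-369):
    m=(P[...,2]>23)&(P[...,2]<33)&(abs(P[...,0]-452)<60)&(abs(P[...,1]-y)<44); t=P[m]; print(len(t),cv2.minAreaRect(t[:,:2].astype(np.float32)),np.percentile(t[:,2],[5,50,95]),'plane',np.linalg.lstsq(np.c_[t[:,:2],np.ones(len(t))],t[:,2],rcond=None)[0][:2])
hsv=cv2.cvtColor(c['image'],cv2.COLOR_BGR2HSV); br=cv2.inRange(hsv,(15,110,70),(32,255,255))>0
for sl in (-57,-19):
    o=RACK+ry*sl; e=P-o; m=br&(abs(e@rx)<26)&(abs(e@ry)<19)&(P[...,2]>60); t=P[m]
    print('rack',sl,len(t),np.percentile(t[:,2],[5,50,98]),((t-o)@ry).mean(),((t-o)@rx).mean())
cv2.imwrite('pics/f2.png',cv2.resize(c['image'][150:240,140:260],None,fx=5,fy=5,interpolation=cv2.INTER_CUBIC))
print(read_state()['time'])
```

```text
993 ((453.1572570800781, -281.0481262207031), (82.01470947265625, 44.86445236206055), 86.60792541503906) [24.51732172 27.02739273 29.14573196] plane [0.01292964 0.00234935]
1234 ((448.96893310546875, -370.69317626953125), (80.96346282958984, 45.88187789916992), 88.406005859375) [24.63541872 27.12626961 29.12933997] plane [ 0.01540647 -0.0024868 ]
rack -57 142 [75.35630204 85.24419686 98.42215679] -4.140920339991848 -3.2584849851018416
rack -19 132 [79.34641424 85.40760294 98.49123702] -3.2520503279081012 -2.6698068906591303
82.575
```

View pics/f1.png

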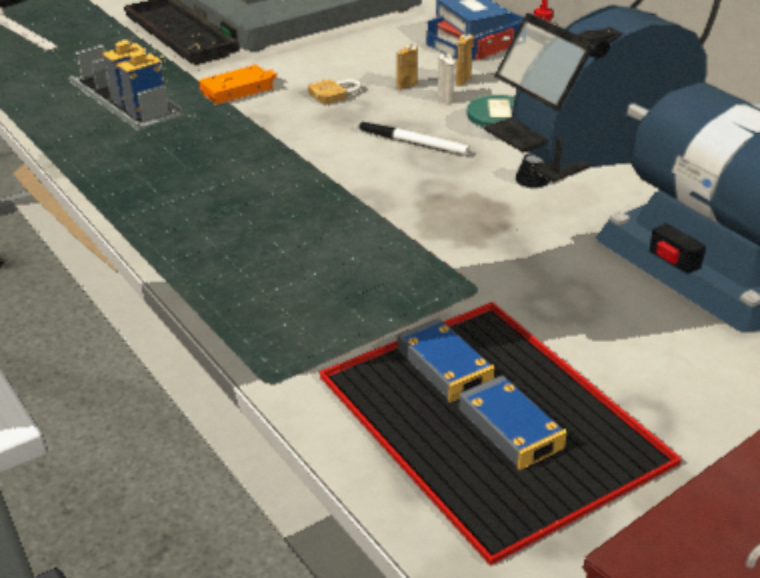

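View pics/f2.png

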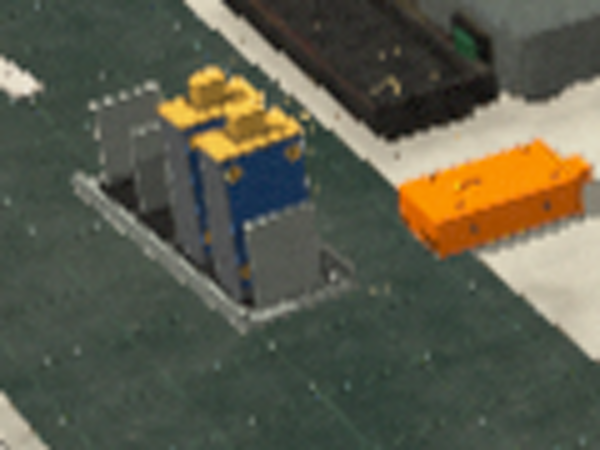

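```bash
python3 -c "
from h import *
s=read_state(); print(s['finger_gap'],s['eef_pos'],s['ft_force']); print(finish_job())"
```

```text
85.30856124391063 [ 470.10224455 -101.21973761  329.2381423 ] [-0.42078412 -0.35421367 -1.19911969]
the job is handed in; nothing more can be done
None
```

All four locks were there, and I tipped each one bolt end up to test it; the job is handed in at about 83 s of the 210 s. `finish_job` gives no verdict, so what follows is from my own last checks.

- **Sound, in the grey rack:** two locks (the ones that lay farthest left and right) kept their bolts out and stand bolt end up in slots -57 and -19. Their case tops measured about 85 mm and the bolt tips about 98.5 mm, as they should for locks standing on the rack floor.
- **Rattlers, in the red tray:** the bolts of the two middle locks dropped in. I stood each on the bench, regripped it from the screw side and laid it flat, screws up. Their top faces measured 27–28 mm high and level within about 0.02 rad, with dark, empty bolt holes showing. They sit about 66 mm and -24 mm along the tray's length, within the ±100 mm limit.
- **Other things:** I touched none of the bystanders or the orange look-alike, and they show no movement in the side view. I saw no lock knocked aside and no slackening of the grip. The gripper was open and clear of everything at hand-in.

The one disagreement was small: the side and wrist cameras differed by about 2–3 mm, which the fits easily allowed.

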